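# Load the dry-block heater with scent vials, fit its thermometer and start it

### The job

Load the dry-block heater: move every sample vial from the rack into a well of its own, any of the four; the wells are tight, so lean each vial, get its lower edge a few millimetres into the mouth first, then straighten it and slide it down, without letting it drop, until it is fully home (lean it again if you have to draw it out). Lift the yellow stem thermometer up and off the hook of its stand without forcing it, and stand it fully home in the small thermometer well. When everything is in, press the green start button fully down and let it go; leave the bottles and the jar on the bench where they are.

Things in the scene. Friction and masses are not known exactly. Their poses are not given: they have to be found in the camera images.
- vial_amber: sample vial of amber glass with a white screw cap and a paper band: flat-bottomed cylinder, 28 mm in diameter over its whole 95 mm height (the cap is the top 20 mm), 50 to 90 g. Origin: centre of its underside; z up its axis. Starts upright in a pocket of the rack, its underside 10 mm and its top 105 mm above the bench; three or all four of the vials are there in a run. Hold it by the top 40 mm
- vial_green: sample vial of green glass with a white screw cap and a paper band: flat-bottomed cylinder, 28 mm in diameter over its whole 95 mm height (the cap is the top 20 mm), 50 to 90 g. Origin: centre of its underside; z up its axis. Starts upright in a pocket of the rack, its underside 10 mm and its top 105 mm above the bench; three or all four of the vials are there in a run. Hold it by the top 40 mm
- vial_blue: sample vial of blue glass with a white screw cap and a paper band: flat-bottomed cylinder, 28 mm in diameter over its whole 95 mm height (the cap is the top 20 mm), 50 to 90 g. Origin: centre of its underside; z up its axis. Starts upright in a pocket of the rack, its underside 10 mm and its top 105 mm above the bench; three or all four of the vials are there in a run. Hold it by the top 40 mm
- vial_red: sample vial of red glass with a white screw cap and a paper band: flat-bottomed cylinder, 28 mm in diameter over its whole 95 mm height (the cap is the top 20 mm), 50 to 90 g. Origin: centre of its underside; z up its axis. Starts upright in a pocket of the rack, its underside 10 mm and its top 105 mm above the bench; three or all four of the vials are there in a run. Hold it by the top 40 mm
- well_a (a point): vial well a in the heater's aluminium block: centre of the bore's mouth, 95 mm above the bench, level with the block's top. Upright bore 29.6 mm in diameter (a vial is 28), 40 mm deep, flat floor, no useful chamfer: a vial that is home stands 55 mm out. Empty at the start. Axes as the heater's. The next wells are 70 mm away along x, 75 mm along y
- well_b (a point): vial well b in the heater's aluminium block: centre of the bore's mouth, 95 mm above the bench, level with the block's top. Upright bore 29.6 mm in diameter (a vial is 28), 40 mm deep, flat floor, no useful chamfer: a vial that is home stands 55 mm out. Empty at the start. Axes as the heater's. The next wells are 70 mm away along x, 75 mm along y
- well_c (a point): vial well c in the heater's aluminium block: centre of the bore's mouth, 95 mm above the bench, level with the block's top. Upright bore 29.6 mm in diameter (a vial is 28), 40 mm deep, flat floor, no useful chamfer: a vial that is home stands 55 mm out. Empty at the start. Axes as the heater's. The next wells are 70 mm away along x, 75 mm along y
- well_d (a point): vial well d in the heater's aluminium block: centre of the bore's mouth, 95 mm above the bench, level with the block's top. Upright bore 29.6 mm in diameter (a vial is 28), 40 mm deep, flat floor, no useful chamfer: a vial that is home stands 55 mm out. Empty at the start. Axes as the heater's. The next wells are 70 mm away along x, 75 mm along y
- heater: fixed dry-block heater: white housing 280 (x) by 220 (y) by 85 mm high, aluminium block 180 by 150 mm with its top at 95 mm, control panel along the -x side, roughly facing the robot. Origin: centre of its underside on the bench; x towards its back, z up. Positions in its frame, x and y in mm: vial wells (20 or 90, 37.5 or -37.5), thermometer well (-30, 0), start button (-100, 60)
- rack: loose vial rack, a pale block 136 by 136 by 55 mm, 0.6 kg, with four round pockets 33 mm wide and 45 mm deep at (34 or -34, 34 or -34) mm in its frame; vials stand in them with 5 mm of play and 50 mm out. Origin: centre of its underside on the bench; z up
- probe_well (a point): thermometer well in the same block: centre of the bore's mouth, 95 mm above the bench; upright bore 11.6 mm in diameter, 40 mm deep, flat floor. Axes as the heater's
- probe: stem thermometer, rigid, 60 g: steel stem 10 mm in diameter (lowest 6 mm tapered), yellow head 18 (x) by 26 (y) mm from 110 to 155 mm above the tip, then a wire loop in the y-z plane, 26 mm wide, with 25 mm free height inside, top at 186 mm. Origin: the tip; z up the axis. Hangs by the loop, its y across the hook's bar: take the head across y from above, the bar passing between the fingers
- hook (a point): point on the hook's bar where the loop hangs (give or take 10 mm along it), 250 mm above the bench. Level bar, 6 mm thick, from the rod along the stand's -x (roughly to the robot); 14 mm beyond this point its end turns up to 8.5 mm above the bar's axis. To free the loop raise it 8 to 14 mm (at 17 mm the head meets the bar), then go 40 mm or more along -x. Axes: the stand's
- stand: fixed stand of the hook: grey foot plate 150 by 100 by 12 mm, steel rod 12 mm thick and 272 mm high at the origin; the hook's hanging point is at (-70, 0, 250) mm in its frame. Origin on the bench under the rod; z up
- start (a joint): travel of the green start button, straight down: 0 up, 0.006 m fully down; a spring returns it, about 5 N hold it fully down. Pressed counts from 0.0045
- start_top (a point): centre of the top of the green start button (28 mm in diameter, in a grey collar of 44 mm) on the control panel, 107 mm above the bench when up
- brown_jar: bystander: brown glass jar with a black lid, 56 mm in diameter, 85 mm high; origin under its centre
- mist_bottle: bystander: slim pale grey spray bottle with a white cap, 34 mm in diameter, 110 mm high; origin under its centre
- dropper: bystander: small brown dropper bottle with a black cap, 32 mm in diameter, 75 mm high; origin under its centre

How it is judged:
By the outcome, as a careful person would: the job done as asked, in the order asked, and still so for the second after the job is handed in, with the robot touching nothing.
Of vial_amber, vial_green, vial_blue, vial_red only 3 to 4 are there at a start; the rules pass over those that are not, and their reading is None.
At some moment in a run one of rack may be knocked a few centimetres aside while the robot is not near it.
It also fails if it takes over 210 s, if anything falls off the work surface, if the arm or the gripper's body presses on something with over 40 N, if the wrist force passes 120 N, or if a joint passes its speed limit or range.

### The arm

A 6-joint arm with a two-finger parallel gripper is mounted at the origin on the work surface. World frame = base frame: x ahead of the robot, y to its left, z up, the work surface at z = 0. Lengths are in mm, angles in rad, forces in N, time in s.
With the tool pointing down it reaches from about 350 to 775 mm from the base axis. Payload 7.3 kg.
Tool frame: the origin (TCP) lies at the very end of the fingers, on their centre line; the grasp point (between the pads) lies 19 mm behind it (bot.grip_point_offset is the distance from the TCP to the grasp point, in mm); z points along the fingers, y is the line along which they close (so a half turn about z gives the same grasp; the last joint's range is limited). The gripper opens to 92 mm and grips with 3 to 60 N. Pads are 19 mm wide; open, the fingers measure 130 mm over their backs; the gripper's body (75 mm by 190 mm) begins 47 mm behind the grasp point.
Start: joints at [-1.493, 0.342, 1.524, -0, 1.275, -0.146], TCP at [116.538, -511.922, 226.741] pointing down, gripper open.
Joint ranges: [-2.53, 2.53], [-0.77, 2.02], [0.04, 2.7], [-1, 4.14], [0.28, 2.66], [-3.11, 3.11]. Speed limits (rad/s): [2.57, 2.57, 3.14, 3.14, 3.14, 3.14].

### API

Orientations are given as [roll, pitch, yaw] about the fixed x, y, z axes, in that order (R = Rz(yaw) Ry(pitch) Rx(roll)).
In Python, from plant import bot gives the robot as it stands. The module is installed in compiled form; this text tells all that it offers.
- The arm moves only by the shell command python3 -m jog 'ROWS' [OPENING]. ROWS is JSON, a list of rows, each a list of 6 numbers: the shift along the tool's x, y, z in mm, then the turn, a rotation vector about the tool's x, y, z in rad. In form: [[dx, dy, dz, rx, ry, rz], ...]. A call has 1 to 12 rows; each row shifts and turns the commanded pose from where the row before left it, along the tool's axes as they then stand; what a row does not reach is not made up. A row lasts 1/10 s, in which the tool goes at most 50 mm and 8.59 degrees, less where a joint would pass 70% of its speed; a pose out of reach is approached as far as the arm can. A call with a gripper value outside its range is refused whole. OPENING is the opening in per cent of the stroke, from 0 (shut) to 100 (fully open), set as the call begins (- or left out, the last holds). The fingers move at their own pace and stop on an object; the grip force is fixed at half the most. Time passes only in rows, so rows that do not move let the fingers close. It gives the time, the measured TCP pose, the force, the opening and the grip force at its end, in the units of the state.
- bot.get_obs(): the state, without advancing time (a new reading comes with each control period).
- bot.capture(name): name is "scene" or "top" or "wrist"; returns the picture (480x640x3 uint8, red, green, blue); there is no depth.
- bot.camera_model(name): a dict with "fx", "fy", "cx", "cy" (pixels), "position" and "orientation" of the camera in the world; the wrist camera has in their place "T_tool_cam" (4x4, takes a point from camera to tool coordinates, whose origin is the TCP and whose axes are the flange's). Camera axes: x right, y down, z forward; pixel columns grow to the right and rows downward; lengths in mm; the calibration is good to about 2 mm. A picture is of the moment at which its call begins: read the wrist's pose just before it. camera_model takes no time and is no camera call.
- bot.close_job(): hands the job in; it is judged then, once.
Trained networks look in the newest picture that a camera, given by its name, has taken for a name from the list of things; names that differ only in an ending like _2 or _b are one class to them, and where a whole thing is asked for, a point or a joint stands for the part that bears it (a point fixed in the world has none). Each returns a list of dicts, best first, with "p" (0 to 1); they miss things now and then, are a little off and sometimes report something else, mostly with a low value. They report only what shows in the picture. A call takes as long as a camera call.
- bot.outline_of(target, camera): "mask" (480x640 bool, what is visible of it) and "pixel" ([column, row] in pixels, amid what is visible of it).
The state is a dict: "time": time; "joint_positions": joint angles; "dq": joint speeds; "tau": joint torques, N m; "tool_pos": TCP position; "tcp_rot": TCP orientation; "contact_force": force on the tool from outside, world axes, zero at the start; "moment": the same for the moment, N m; "grip_width": finger opening in mm; "finger_force": force on a finger pad.
Only numpy, scipy, OpenCV 4.12 (cv2) and the standard library are available. Lean on these libraries where they do the work, as an engineer would, in place of code of your own. Each camera call takes 0.05 s, during which the arm holds its last target. There are 200 camera calls.

## Working session

There is one attempt and no reset: what is moved stays moved. The work goes in short steps, Python scripts to look and compute and a shell command to move; the robot and the scene stay as the last step left them, time stands still between calls to the robot, and variables do not carry over. Pictures are saved under pics/ and viewed, at most 14 in all, crops included, and the job is handed in when it is done.

```bash
mkdir -p pics; cat > h.py <<'E'
import numpy as np, cv2
from plant import bot
from scipy.spatial.transform import Rotation as R
def rot(o):
    o=np.array(o,float)
    if o.shape==(3,3): return o
    if o.size==4: return R.from_quat(o).as_matrix()
    return R.from_euler('xyz',o).as_matrix()
def cam(name,obs=None):
    m=bot.camera_model(name)
    K=np.array([[m['fx'],0,m['cx']],[0,m['fy'],m['cy']],[0,0,1.]])
    if name=='wrist':
        obs=obs or bot.get_obs()
        T=np.array(m['T_tool_cam']);Rt=rot(obs['tcp_rot']);
        return K,Rt@T[:3,:3],Rt@T[:3,3]+np.array(obs['tool_pos'])
    return K,rot(m['orientation']),np.array(m['position'],float)
def toz(c,px,z):
    K,Rm,p=c; d=Rm@np.linalg.solve(K,[px[0],px[1],1.]); return p+d*(z-p[2])/d[2]
def proj(c,P):
    K,Rm,p=c; q=K@(Rm.T@(np.array(P,float)-p)); return q[:2]/q[2]
def snap(name,fn=None):
    o=bot.get_obs(); im=np.array(bot.capture(name)); 
    if fn: cv2.imwrite('pics/'+fn,im[:,:,::-1])
    return im,cam(name,o)
E
python3 - <<'E'
from h import *
o=bot.get_obs();print(o)
for n in('scene','top','wrist'): print(n,bot.camera_model(n))
a,_=snap('scene','s0.png');b,_=snap('top','t0.png')
for n in ['vial_amber','vial_green','vial_blue','vial_red','heater','rack','probe','stand','start','brown_jar','mist_bottle','dropper']:
  for c in('scene','top'):
    r=bot.outline_of(n,c)
    print(n,c,[(round(x['p'],2),np.round(x['pixel']).tolist(),int(x['mask'].sum())) for x in r[:3]])
E
```

```text
{'time': 0.0, 'joint_positions': array([-1.49301548e+00,  3.42713532e-01,  1.52501670e+00, -9.95340314e-06,
        1.27537927e+00, -1.45998553e-01]), 'dq': array([ 0.00052889,  0.00097304, -0.00184767, -0.00102881,  0.00141835,
        0.00030036]), 'tau': array([ 1.43418401e-03, -4.31243527e+01, -2.44214058e+01,  7.17248465e-02,
        5.59552631e-02, -1.12415837e-04]), 'tool_pos': array([ 116.49399389, -511.50018619,  226.04983673]), 'tcp_rot': array([-3.14009056e+00, -2.11254453e-04,  2.23782146e-01]), 'contact_force': array([-0.54575667,  0.43070087,  0.03149666]), 'moment': array([ 0.01728813, -0.00595033, -0.03296316]), 'finger_force': 0.0, 'grip_width': 91.71208825715803}
scene {'fx': 482.92127746524795, 'fy': 482.92127746524795, 'cx': 319.30223887632326, 'cy': 236.66558520205405, 'position': array([1000.91011447,  600.48060092,  879.50480329]), 'orientation': array([-2.32905882,  0.01140219,  2.35978783])}
top {'fx': 574.1916762658315, 'fy': 574.1916762658315, 'cx': 321.637320640613, 'cy': 240.34853711254644, 'position': array([ 202.1313952 ,   33.26012708, 1528.57234946]),
[... 1234 characters left out ...]
 161.0], 348)]
probe top [(0.46, [470.0, 221.0], 152)]
stand scene [(0.58, [206.0, 220.0], 2020)]
stand top [(0.97, [455.0, 227.0], 2342), (0.3, [360.0, 220.0], 9294)]
start scene []
start top [(0.4, [357.0, 220.0], 9390)]
brown_jar scene [(0.84, [436.0, 307.0], 941)]
brown_jar top [(0.91, [233.0, 291.0], 436), (0.56, [203.0, 232.0], 111), (0.43, [457.0, 227.0], 2364)]
mist_bottle scene [(0.68, [268.0, 273.0], 11620), (0.66, [260.0, 186.0], 343), (0.58, [317.0, 241.0], 106)]
mist_bottle top [(0.72, [204.0, 231.0], 143), (0.45, [462.0, 291.0], 192)]
dropper scene [(0.54, [383.0, 355.0], 315)]
dropper top [(0.69, [454.0, 226.0], 2212), (0.67, [191.0, 318.0], 148), (0.29, [359.0, 222.0], 9423)]
```

View pics/s0.png

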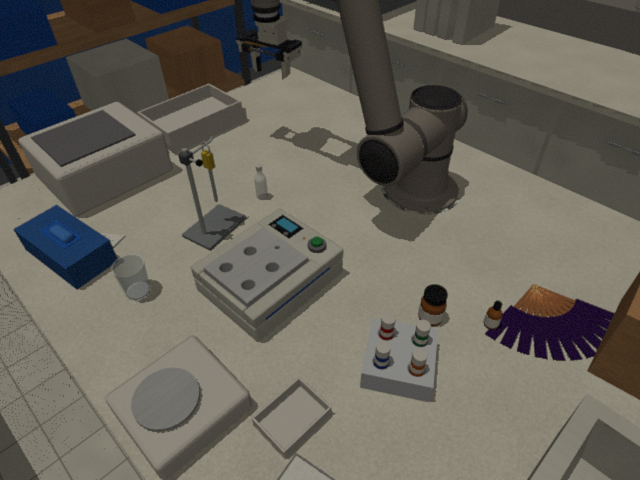

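View pics/t0.png

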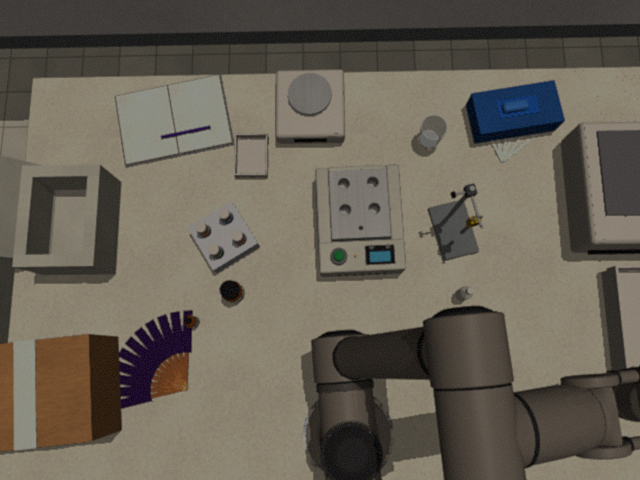

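```bash
python3 - <<'E'
from h import *
c=cam('top');s=cam('scene')
for n,px,z in [('wells',[(344,182),(373,182),(345,209),(373,209)],95),('caps',[(227,212),(204,230),(239,239),(215,252)],105),('btn',[(338,255)],107),('probewell',[(361,228)],95),('head top',[(474,221)],219),('rodtop',[(470,190)],272),('jar',[(231,291)],85),('mist',[(465,294)],100),('drop',[(190,321)],75)]:
  for p in px:
    w=toz(c,p,z);print(n,w.round(1),proj(s,w).round(1))
for n,px,z in [('head',(208,160),200),('rodtop',(185,156),272),('btn',(317,243),107)]: print(n,toz(s,px,z).round())
E
```

```text
wells [6.404e+02 5.000e-01 9.500e+01] [245.6 285. ]
wells [639.3 -74.6  95. ] [224.9 266.7]
wells [568.1  -0.9  95. ] [270.8 267. ]
wells [567.1 -72.7  95. ] [250.7 250.7]
caps [561.7 301.6 105. ] [377.6 344.2]
caps [515.3 359.3 105. ] [417.3 347.7]
caps [490.8 269.4 105. ] [388.3 313.1]
caps [458.  329.6 105. ] [422.8 320.9]
btn [446.3  18.9 107. ] [316.1 240.3]
probewell [517.5 -40.9  95. ] [276.1 246.7]
head top [ 503.5 -297.6  219. ] [207.3 155.4]
rodtop [ 563.3 -279.5  272. ] [186.2 149.6]
jar [361.  290.3  85. ] [433.8 289.8]
mist [ 345.7 -294.4  100. ] [262.6 169. ]
drop [287.3 394.2  75. ] [494.3 300.3]
head [ 500. -306.  200.]
rodtop [ 580. -259.  272.]
btn [451.  27. 107.]
```

```bash
python3 -m jog '[[0,0,-10,0,0,0.112],[0,0,-10,0,0,0.112],[38,-21,-15,0,0,0],[38,-21,-15,0,0,0],[38,-21,-15,0,0,0],[38,-21,-15,0,0,0],[38,-21,-15,0,0,0],[38,-21,-15,0,0,0],[38,-21,-15,0,0,0],[38,-21,-15,0,0,0],[38,-21,-15,0,0,0],[38,-21,-15,0,0,0]]'; python3 -m jog '[[0,0,0,0,0,0],[0,0,0,0,0,0],[0,0,0,0,0,0]]'; python3 - <<'E'
from h import *
im,c=snap('wrist','w1.png')
r=bot.outline_of('probe','wrist');print([(x['p'],x['pixel']) for x in r])
E
```

```text
time: 2.5
tool_pos: [497.9, -300.8, 397.5]
tcp_rot: [3.141, -0.0, -0.0]
contact_force: [0.3, -1.8, 0.9]
grip_width: 91.8
finger_force: 0.0
time: 2.8
tool_pos: [495.9, -302.4, 396.2]
tcp_rot: [-3.141, 0.001, -0.001]
contact_force: [0.7, -0.2, 0.6]
grip_width: 91.6
finger_force: 0.0
[(0.91, [320.6, 212.2])]
```

View pics/w1.png

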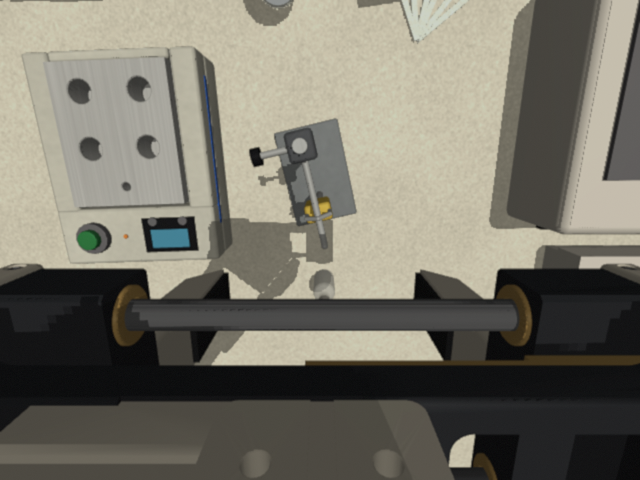

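```bash
python3 - <<'E'
from h import *
c=cam('wrist')
print(bot.get_obs()['tool_pos'])
for n,px,z in [('rod',(300,146),272),('bar start',(305,162),250),('tip',(324,244),256),('loop',(318,215),250),('headpix',(318,206),219)]:
  print(n,toz(c,px,z).round(1))
# wells by circle detection
im=cv2.imread('pics/w1.png',0)
mod=np.array([[90,37.5],[90,-37.5],[20,37.5],[20,-37.5],[-30,0],[-100,60]])
px=[(80,92),(139,90),(91,150),(148,147),(126,186),(92,238)];z=[95]*5+[107]
W=np.array([toz(c,p,h)[:2] for p,h in zip(px,z)])
a=mod-mod.mean(0);b=W-W.mean(0)
th=np.arctan2((a[:,0]*b[:,1]-a[:,1]*b[:,0]).sum(),(a*b).sum())
Rm=np.array([[np.cos(th),-np.sin(th)],[np.sin(th),np.cos(th)]])
t=W.mean(0)-Rm@mod.mean(0);print('heater',t,th);print((W-(mod@Rm.T+t)).round(1))
E
```

```text
[ 495.54884616 -302.69578287  396.42946141]
rod [ 567.4 -285.3  272. ]
bar start [ 554.3 -288.1  250. ]
tip [ 481.8 -304.6  256. ]
loop [ 507.4 -299.2  250. ]
headpix [ 510.8 -298.9  219. ]
heater [548.58579529 -40.99663711] 0.05449661626762592
[[-0.4 -0.7]
 [-2.3 -0.2]
 [-0.9  1.3]
 [-1.3  1.2]
 [ 0.3  2.5]
 [ 4.6 -4.1]]
```

```bash
python3 -m jog '[[12.5,-44,14,0,0,0],[12.5,-44,14,0,0,0],[12.5,-44,14,0,0,0],[12.5,-44,14,0,0,0],[12.5,-44,14,0,0,0],[12.5,-44,14,0,0,0],[0,0,0,0,0,0],[0,0,0,0,0,0],[0,0,0,0,0,0],[0,0,0,0,0,0]]'; python3 - <<'E'
from h import *
im,c=snap('wrist','w2.png')
E
```

```text
time: 3.9
tool_pos: [571.5, -39.8, 313.3]
tcp_rot: [3.141, -0.001, -0.003]
contact_force: [0.2, 1.2, -0.4]
grip_width: 91.7
finger_force: 0.0
```

View pics/w2.png

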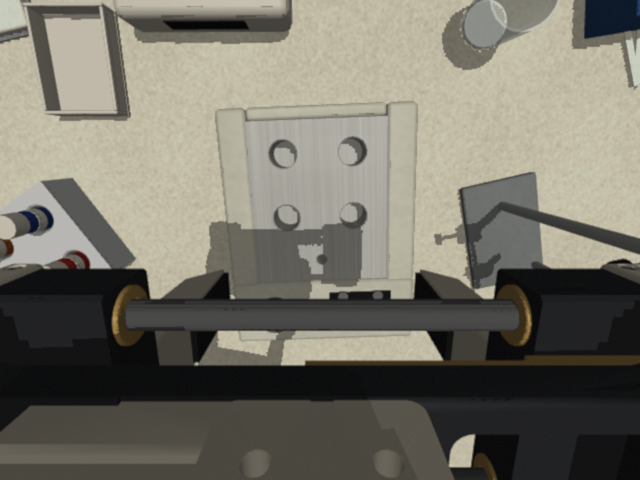

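```bash
python3 - <<'E'
from h import *
from scipy.optimize import minimize
from scipy.ndimage import map_coordinates as mc
c=cam('wrist');im=cv2.imread('pics/w2.png');g=cv2.GaussianBlur(cv2.cvtColor(im,6).astype(float),(0,0),.8)
mod=np.array([[90,37.5],[90,-37.5],[20,37.5],[20,-37.5]])
px=[(283,154),(352,151),(287,217),(353,215)]
for p in px: print(toz(c,p,95).round(1))
a=np.linspace(0,2*np.pi,72,endpoint=False);u=np.c_[np.cos(a),np.sin(a)]
def pr(P):
    K,Rm,p=c;q=(P-p)@Rm@K.T;return q[:,:2]/q[:,2:]
def samp(x,r):
    R2=np.array([[np.cos(x[2]),-np.sin(x[2])],[np.sin(x[2]),np.cos(x[2])]])
    w=mod@R2.T+x[:2]; P=(w[:,None]+u[None]*r).reshape(-1,2)
    q=pr(np.c_[P,np.full(len(P),95.)]);return mc(g,[q[:,1],q[:,0]],order=1),q
def cost(x): 
    d=samp(x,15.6)[0]-samp(x,14.0)[0]; return -np.clip(d,-40,40).mean()
best=min((minimize(cost,[549+i,-41+j,k],method='Nelder-Mead',options=dict(initial_simplex=None)) for i in(-3,0,3) for j in(-4,-1,2,5) for k in(0.,.03,.06)),key=lambda r:r.fun)
print(best.x,best.fun)
x=best.x;big=cv2.resize(im[100:280,220:410],None,fx=3,fy=3,interpolation=cv2.INTER_CUBIC)
for q in samp(x,14.8)[1]: cv2.circle(big,tuple(int(v) for v in ((q-[220,100])*3+1).round()),0,(0,0,255),-1)
cv2.imwrite('pics/w2c.png',big)
E
```

```text
[637.    1.7  95. ]
[640.  -72.3  95. ]
[568.4  -0.7  95. ]
[570.5 -74.8  95. ]
[ 5.48981311e+02 -3.83416421e+01  3.41926987e-02] -24.149414075014683
```

View pics/w2c.png

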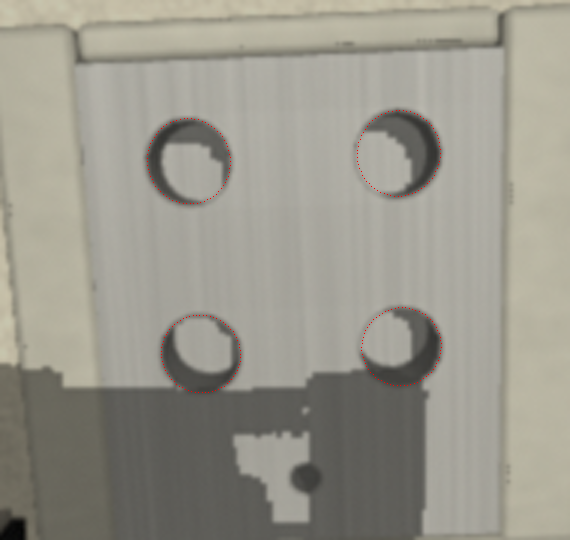

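```bash
python3 -m jog '[[-13,-43,2,0,0,0],[-13,-43,2,0,0,0],[-13,-43,2,0,0,0],[-13,-43,2,0,0,0],[-13,-43,2,0,0,0],[-13,-43,2,0,0,0],[-13,-43,2,0,0,0],[-13,-43,2,0,0,0],[0,0,0,0,0,0],[0,0,0,0,0,0],[0,0,0,0,0,0]]' 55; python3 - <<'E'
from h import *
im,c=snap('wrist','w3.png')
E
```

```text
time: 5.05
tool_pos: [468.4, 304.6, 296.9]
tcp_rot: [3.141, -0.0, -0.002]
contact_force: [0.1, 0.7, -0.5]
grip_width: 50.3
finger_force: 0.0
```

View pics/w3.png

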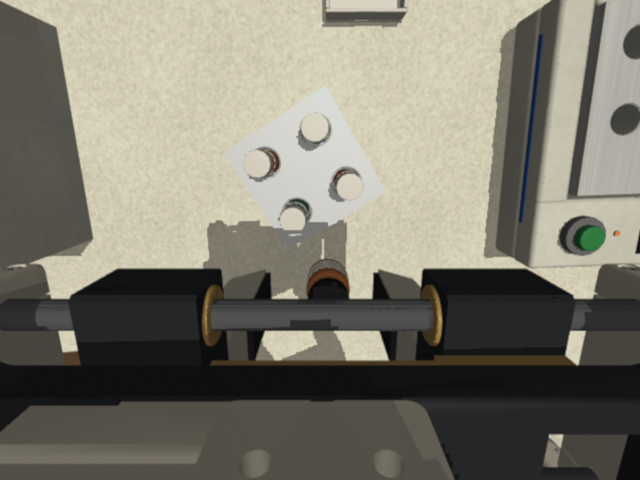

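```bash
cat >> h.py <<'E'
from scipy.optimize import minimize
from scipy.ndimage import map_coordinates as mc
def circ(im,c,guess,z,r,sign,d=.9):
    "fit circle centre at height z; sign +1: brighter outside"
    g=cv2.GaussianBlur(cv2.cvtColor(im,cv2.COLOR_RGB2GRAY).astype(float),(0,0),.8)
    a=np.linspace(0,2*np.pi,72,endpoint=False);u=np.c_[np.cos(a),np.sin(a)]
    K,Rm,p=c
    def s(x,r):
        q=(np.c_[x+u*r,np.full(72,float(z))]-p)@Rm@K.T;q=q[:,:2]/q[:,2:];return mc(g,[q[:,1],q[:,0]],order=1,mode='nearest')
    f=lambda x:-np.clip(sign*(s(x,r+d)-s(x,r-d)),-40,40).mean()
    b=min((minimize(f,np.array(guess[:2])+[i,j],method='Nelder-Mead') for i in(-4,-2,0,2,4) for j in(-4,-2,0,2,4)),key=lambda r:r.fun)
    return b.x.round(1),round(b.fun,1)
E
python3 - <<'E'
from h import *
im=cv2.imread('pics/w3.png')[:,:,::-1].copy();c=cam('wrist')
for n,p in dict(blue=(315,127),amber=(258,163),red=(349,184),green=(293,217)).items():
    g=toz(c,p,105);print(n,g.round(1),circ(im,c,g,105,14,-1))
print(bot.get_obs()['tool_pos'])
E
```

```text
blue [559.6 310.9 105. ] (array([559.4, 311.8]), np.float64(-18.7))
amber [525.3 368.4 105. ] (array([524.9, 369.3]), np.float64(-23.3))
red [504.3 276.6 105. ] (array([501.8, 276.7]), np.float64(-22.1))
green [470.2 334.5 105. ] (array([467.8, 334.9]), np.float64(-23.3))
[468.5050736  304.47347752 296.90859006]
```

```bash
python3 -m jog '[[22.7,-1.8,41.8,0,0,0],[22.7,-1.8,41.8,0,0,0],[22.7,-1.8,41.8,0,0,0],[22.7,-1.8,41.8,0,0,0],[0,0,21,0,0,0],[0,0,21,0,0,0],[0,0,21,0,0,0],[0,0,0,0,0,0],[0,0,0,0,0,0],[0,0,0,0,0,0]]'; python3 -m jog '[[0,0,0,0,0,0],[0,0,0,0,0,0],[0,0,0,0,0,0],[0,0,0,0,0,0],[0,0,0,0,0,0]]' 20
```

```text
time: 6.1
tool_pos: [559.7, 312.9, 68.2]
tcp_rot: [-3.141, -0.003, -0.001]
contact_force: [-0.5, 0.4, 0.3]
grip_width: 50.6
finger_force: 0.0
time: 6.6
tool_pos: [558.7, 313.3, 67.0]
tcp_rot: [-3.141, -0.001, -0.0]
contact_force: [-0.7, -0.9, 3.0]
grip_width: 27.7
finger_force: 30.0
```

```bash
python3 -m jog '[[0,0,-25,0,0,0],[0,0,-40,0,0,0],[0,0,-40,0,0,0],[11.3,44.2,0,0,0,0],[11.3,44.2,0,0,0,0],[11.3,44.2,0,0,0,0],[11.3,44.2,0,0,0,0],[11.3,44.2,0,0,0,0],[11.3,44.2,0,0,0,0],[11.3,44.2,0,0,0,0]]'; python3 -m jog '[[0,0,0,0,0,0],[0,0,0,0,0,0],[0,0,0,0,0,0],[0,0,0,0,0,0]]'; python3 - <<'E'
from h import *
im,c=snap('wrist','w4.png')
p=bot.get_obs()['tool_pos'];print(p)
print(circ(im,c,p,p[2]-57+95,14,-1))
E
```

```text
time: 7.6
tool_pos: [637.6, 2.1, 171.3]
tcp_rot: [-3.141, 0.0, -0.0]
contact_force: [-0.4, 0.1, -0.5]
grip_width: 27.4
finger_force: 30.0
time: 8.0
tool_pos: [637.2, 5.3, 171.5]
tcp_rot: [-3.141, 0.0, 0.002]
contact_force: [0.9, 0.2, -2.2]
grip_width: 27.5
finger_force: 30.0
[637.32269383   5.28680408 171.54302113]
(array([634.7,   5.4]), np.float64(-18.8))
```

View pics/w4.png

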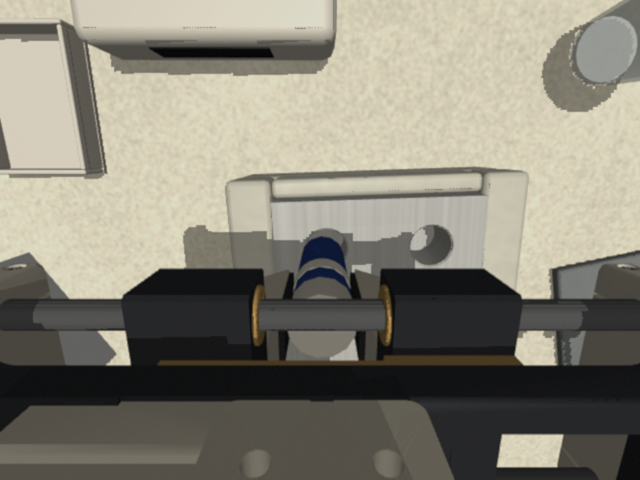

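```bash
python3 -m jog '[[0,1,0,0,0,0],[0,5.76,-1.11,0.1,0,0],[0,5.76,-1.11,0.1,0,0],[0,5.76,-1.11,0.1,0,0],[0,0,0,0,0,0],[0,0,0,0,0,0],[0,0,0,0,0,0]]'; cat >> h.py <<'E'
def edge(L=57.,side=1):
    "tool state: bottom centre, low edge, lean"
    o=bot.get_obs();Rt=rot(o['tcp_rot']);p=np.array(o['tool_pos'])
    print('tcp',p.round(1),'rot',np.round(o['tcp_rot'],3),'base',(p+Rt@[0,0,L]).round(2),'edge',(p+Rt@[0,14*side,L]).round(2),'F',o['contact_force'].round(1),'t',round(o['time'],1),'grip',o['finger_force'].round() if hasattr(o['finger_force'],'round') else o['finger_force'])
E
python3 -c "from h import *; edge()"
```

```text
time: 8.75
tool_pos: [637.5, -13.5, 173.3]
tcp_rot: [-2.843, -0.0, 0.001]
contact_force: [0.4, 0.4, -1.2]
grip_width: 27.6
finger_force: 30.0
tcp [637.5 -13.5 173.3] rot [-2.843e+00 -0.000e+00  1.000e-03] base [637.52   3.26 118.83] edge [637.54 -10.13 114.71] F [ 0.4  0.4 -1.2] t 8.8 grip 29.977242350578308
```

```bash
python3 -m jog '[[0,1.48,4.78,0,0,0],[0,1.48,4.78,0,0,0],[0,1.48,4.78,0,0,0],[0,1.18,3.82,0,0,0],[0,0,0,0,0,0],[0,0,0,0,0,0]]'; python3 -c "from h import *; edge()";python3 -m jog '[[0,0.3,0.955,0,0,0],[0,0.3,0.955,0,0,0],[0,0.3,0.955,0,0,0],[0,0.3,0.955,0,0,0],[0,0,0,0,0,0],[0,0,0,0,0,0]]'|grep -E 'force'; python3 -c "from h import *; edge()"
```

```text
time: 9.35
tool_pos: [637.5, -14.7, 154.0]
tcp_rot: [-2.842, 0.0, -0.0]
contact_force: [0.4, -1.2, -1.1]
grip_width: 27.6
finger_force: 30.0
tcp [637.5 -14.7 154. ] rot [-2.842  0.    -0.   ] base [637.54   2.13  99.5 ] edge [637.54 -11.24  95.36] F [ 0.4 -1.2 -1.1] t 9.3 grip 29.97711718082428
contact_force: [-0.7, 1.0, -1.2]
finger_force: 30.0
tcp [637.3 -14.6 150. ] rot [-2.841e+00  1.000e-03 -0.000e+00] base [637.29   2.29  95.52] edge [637.29 -11.09  91.38] F [-0.7  1.  -1.2] t 9.9 grip 29.97717171907425
```

```bash
for i in 1 2 3 4; do python3 -m jog '[[0,0.48,-0.15,0,0,0],[0,0,0,0,0,0]]'>/dev/null; python3 -c "from h import *; edge()"; done
```

```text
tcp [637.3 -14.8 149.9] rot [-2.841e+00  1.000e-03  0.000e+00] base [637.28   2.09  95.51] edge [637.28 -11.28  91.36] F [-0.6  2.1 -1.3] t 10.2 grip 29.97906267642975
tcp [637.3 -15.1 150. ] rot [-2.841e+00  1.000e-03  0.000e+00] base [637.27   1.78  95.54] edge [637.27 -11.59  91.39] F [-1.8  4.4 -0.9] t 10.3 grip 29.983957707881927
tcp [637.3 -15.4 150. ] rot [-2.84e+00  1.00e-03  0.00e+00] base [637.26   1.56  95.57] edge [637.26 -11.81  91.42] F [-1.4  5.1 -2.2] t 10.6 grip 29.992151856422424
tcp [637.3 -15.5 150. ] rot [-2.84e+00  1.00e-03  0.00e+00] base [637.2    1.42  95.57] edge [637.2  -11.95  91.41] F [-1.9  6.4 -1.6] t 10.8 grip 29.998243153095245
```

```bash
for i in 1 2 3; do python3 -m jog '[[0,-2.9,0.76,-0.05,0,0],[0,-2.9,0.76,-0.05,0,0]]'>/dev/null; python3 -c "from h import *; edge()"; done; python3 -m jog '[[0,0,0,0,0,0],[0,0,0,0,0,0]]'>/dev/null; python3 -c "from h import *; edge()"
```

```text
tcp [637.1 -10.1 149.9] rot [-2.942e+00  1.000e-03 -1.000e-03] base [636.99   1.21  94.06] edge [636.97 -12.51  91.28] F [-1.9  5.1 -2.1] t 10.9 grip 30.00631034374237
tcp [637.1  -4.3 149.6] rot [-3.043e+00  1.000e-03 -0.000e+00] base [637.09   1.26  92.92] edge [637.08 -12.67  91.54] F [-2.3  3.6 -1.6] t 11.2 grip 30.00145196914673
tcp [637.2   1.4 148.8] rot [ 3.14e+00  1.00e-03 -0.00e+00] base [637.19   1.28  91.76] edge [637.19 -12.72  91.79] F [-3.5  2.1 -1. ] t 11.3 grip 29.999389350414276
tcp [637.4   1.5 148.6] rot [-3.14  0.    0.  ] base [637.38   1.59  91.64] edge [637.39 -12.41  91.62] F [-2.9  3.4  0.1] t 11.6 grip 30.001991093158722
```

```bash
python3 -m jog '[[-0.6,-0.7,0,0,0,0],[0,0,2,0,0,0],[0,0,2,0,0,0],[0,0,2,0,0,0],[0,0,0,0,0,0]]'>/dev/null; python3 -c "from h import *; edge()"
```

```text
tcp [637.    1.4 142.2] rot [ 3.141e+00  0.000e+00 -1.000e-03] base [636.95   1.41  85.19] edge [636.94 -12.59  85.19] F [-0.6  1.  -0.7] t 12.1 grip 29.999856054782867
```

```bash
python3 -m jog '[[0,0,2.8,0,0,0],[0,0,2.8,0,0,0],[0,0,2.8,0,0,0],[0,0,2.8,0,0,0],[0,0,2.8,0,0,0]]'>/dev/null; python3 -c "from h import *; edge()"; python3 -m jog '[[0,0,2.8,0,0,0],[0,0,2.8,0,0,0],[0,0,2.8,0,0,0],[0,0,2.8,0,0,0],[0,0,1.5,0,0,0],[0,0,1,0,0,0]]'>/dev/null; python3 -c "from h import *; edge()"; python3 -m jog '[[0,0,1,0,0,0],[0,0,1,0,0,0],[0,0,0,0,0,0]]'>/dev/null; python3 -c "from h import *; edge()"
```

```text
tcp [637.    1.7 128.3] rot [ 3.141 -0.    -0.   ] base [636.98   1.69  71.3 ] edge [636.97 -12.31  71.3 ] F [-2.3  2.   1.2] t 12.6 grip 29.99906301498413
tcp [636.9   1.8 114.7] rot [ 3.141  0.    -0.   ] base [636.93   1.81  57.71] edge [636.93 -12.19  57.71] F [-1.8  1.3  0.8] t 13.2 grip 29.998784959316254
tcp [636.9   1.8 112.8] rot [ 3.142 -0.    -0.   ] base [636.94   1.82  55.78] edge [636.94 -12.18  55.78] F [-0.7  1.2 -1. ] t 13.4 grip 29.998318254947662
```

```bash
for i in 1 2 3; do python3 -m jog '[[0,0,0.7,0,0,0],[0,0,0,0,0,0]]'>/dev/null; python3 -c "from h import *; edge()"; done
```

```text
tcp [636.9   1.9 112.2] rot [ 3.142  0.    -0.   ] base [636.94   1.86  55.16] edge [636.94 -12.14  55.16] F [-1.4  0.7 -0.4] t 13.7 grip 29.998433589935303
tcp [637.    1.9 112.1] rot [ 3.141 -0.    -0.   ] base [637.04   1.85  55.06] edge [637.04 -12.15  55.06] F [-3.4  0.5  3.3] t 13.8 grip 29.99990075826645
tcp [637.1   1.8 112. ] rot [ 3.141e+00 -1.000e-03 -0.000e+00] base [637.11   1.8   55.03] edge [637.11 -12.2   55.04] F [-5.   1.5  8.5] t 14.1 grip 30.001260638237
```

```bash
python3 -m jog '[[0,0,0,0,0,0],[0,0,0,0,0,0],[0,0,0,0,0,0],[0,0,-10,0,0,0],[0,0,-45,0,0,0],[0,0,-45,0,0,0],[0,0,-30,0,0,0]]' 55; python3 -m jog '[[-20,-38,-7,0,0,0],[-20,-38,-7,0,0,0],[-20,-38,-7,0,0,0],[-20,-38,-7,0,0,0],[-20,-38,-7,0,0,0],[-20,-38,-7,0,0,0],[-20,-38,-7,0,0,0],[-20,-38,-7,0,0,0],[0,0,0,0,0,0],[0,0,0,0,0,0],[0,0,0,0,0,0]]'; cat > look.py <<'E'
from h import *
import sys
im,c=snap('wrist',sys.argv[1])
print(bot.get_obs()['tool_pos'].round(1))
for n in ['vial_amber','vial_red','vial_green']:
    for r in bot.outline_of(n,'wrist')[:2]:
        print(n,round(r['p'],2),np.round(r['pixel']),toz(c,r['pixel'],100).round(1))
for n,g in dict(amber=(524.9,369.3),red=(501.8,276.7),green=(467.8,334.9)).items(): print(n,circ(im,c,g,105,14,-1))
E
python3 look.py w5.png
```

```text
time: 14.75
tool_pos: [637.9, 1.7, 245.1]
tcp_rot: [3.141, -0.005, -0.0]
contact_force: [0.4, 0.1, 0.5]
grip_width: 50.4
finger_force: 0.0
time: 15.85
tool_pos: [477.4, 305.1, 296.8]
tcp_rot: [3.141, -0.0, -0.001]
contact_force: [0.8, -0.9, -0.5]
grip_width: 50.4
finger_force: 0.0
[477.6 304.8 296.7]
vial_amber 0.69 [259. 171.] [526.  369.5 100. ]
vial_amber 0.29 [576. 144.] [551.9  49.9 100. ]
vial_red 0.92 [349. 192.] [504.2 276.8 100. ]
vial_green 0.88 [297. 228.] [466.3 331.3 100. ]
vial_green 0.3 [632.  54.] [634.   11.7 100. ]
amber (array([525. , 369.5]), np.float64(-22.1))
red (array([502. , 276.8]), np.float64(-21.8))
green (array([467.3, 335. ]), np.float64(-20.1))
```

View pics/w5.png

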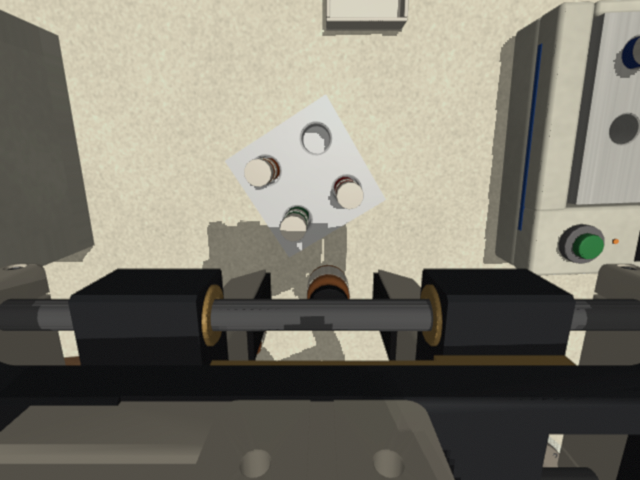

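```bash
python3 -m jog '[[9.5,-12.9,33.3,0,0,0],[9.5,-12.9,33.3,0,0,0],[9.5,-12.9,33.3,0,0,0],[9.5,-12.9,33.3,0,0,0],[9.5,-12.9,33.3,0,0,0],[0,0,21,0,0,0],[0,0,21,0,0,0],[0,0,21,0,0,0],[0,0,0,0,0,0],[0,0,0,0,0,0],[0,0,0,0,0,0]]'; python3 -m jog '[[0,0,0,0,0,0],[0,0,0,0,0,0],[0,0,0,0,0,0],[0,0,0,0,0,0],[0,0,0,0,0,0]]' 20
```

```text
time: 17.15
tool_pos: [525.5, 370.5, 68.8]
tcp_rot: [-3.141, -0.002, -0.001]
contact_force: [0.1, 0.1, 1.0]
grip_width: 50.5
finger_force: 0.0
time: 17.65
tool_pos: [524.7, 370.4, 67.8]
tcp_rot: [-3.141, -0.001, -0.0]
contact_force: [-0.1, -1.7, 3.1]
grip_width: 27.2
finger_force: 30.0
```

```bash
python3 -m jog '[[0,0,-25,0,0,0],[0,0,-45,0,0,0],[0,0,-45,0,0,0],[0,0,-43,0,0,0],[11.5,44.2,0,0,0,0],[11.5,44.2,0,0,0,0],[11.5,44.2,0,0,0,0],[11.5,44.2,0,0,0,0],[11.5,44.2,0,0,0,0],[11.5,44.2,0,0,0,0]]'; python3 -m jog '[[11.5,44.2,0,0,0,0],[11.5,44.2,0,0,0,0],[11.5,44.2,0,0,0,0],[11.5,44.2,0,0,0,0],[0,0,25,0,0,0],[0,0,25,0,0,0],[0,5.76,-1.11,0.1,0,0],[0,5.76,-1.11,0.1,0,0],[0,5.76,-1.11,0.1,0,0],[0,0,0,0,0,0],[0,0,0,0,0,0],[0,0,0,0,0,0]]';python3 -c "from h import *; edge(57.8)"
```

```text
time: 18.65
tool_pos: [593.5, 103.4, 225.1]
tcp_rot: [3.142, 0.0, -0.0]
contact_force: [0.4, 0.5, -0.7]
grip_width: 27.5
finger_force: 30.0
time: 19.85
tool_pos: [639.4, -88.1, 177.0]
tcp_rot: [-2.843, 0.0, 0.001]
contact_force: [0.5, -0.2, -0.6]
grip_width: 27.7
finger_force: 30.0
tcp [639.4 -88.1 177. ] rot [-2.843e+00  0.000e+00  1.000e-03] base [639.41 -71.09 121.8 ] edge [639.42 -84.47 117.68] F [ 0.5 -0.2 -0.6] t 19.9 grip 29.997712075710297
```

```bash
python3 -m jog '[[0,1.5,4.78,0,0,0],[0,1.7,4.6,0,0,0],[0,1.7,4.6,0,0,0],[0,1.5,4.6,0,0,0],[0,0.6,1.9,0,0,0],[0,0.3,0.95,0,0,0],[0,0.3,0.95,0,0,0],[0,0.3,0.95,0,0,0],[0,0.3,0.95,0,0,0],[0,0,0,0,0,0],[0,0,0,0,0,0]]'>/dev/null;python3 -c "from h import *; edge(57.8)";python3 -m jog '[[0,0.6,-0.2,0,0,0],[0,0.6,-0.2,0,0,0],[0,0,0,0,0,0]]'>/dev/null;python3 -c "from h import *; edge(57.8)"
```

```text
tcp [639.4 -89.8 151.3] rot [-2.842 -0.    -0.   ] base [639.44 -72.75  96.13] edge [639.44 -86.13  91.99] F [ 0.2  0.1 -0.9] t 20.9 grip 29.99762713909149
tcp [639.4 -90.8 151.4] rot [-2.841 -0.    -0.   ] base [639.45 -73.69  96.15] edge [639.45 -87.06  92.  ] F [-0.   1.8 -0.7] t 21.2 grip 29.99913901090622
```

```bash
for i in 1 2 3; do python3 -m jog '[[0,-2.9,0.76,-0.05,0,0],[0,-2.9,0.76,-0.05,0,0]]'>/dev/null; python3 -c "from h import *; edge(57.8)"; done; python3 -m jog '[[0,0,0,0,0,0],[0,0,0.5,0,0,0],[0,0,0.5,0,0,0],[0,0,0,0,0,0]]'>/dev/null; python3 -c "from h import *; edge(57.8)"
```

```text
tcp [639.5 -85.  151.5] rot [-2.943e+00 -0.000e+00 -1.000e-03] base [639.53 -73.62  94.79] edge [639.51 -87.34  92.02] F [ 0.2  1.3 -0.8] t 21.4 grip 29.997683465480804
tcp [639.5 -79.1 151.2] rot [-3.044e+00 -1.000e-03 -0.000e+00] base [639.58 -73.43  93.64] edge [639.58 -87.36  92.27] F [ 0.3  0.1 -1.6] t 21.6 grip 29.996670484542847
tcp [639.5 -73.2 150.1] rot [ 3.139e+00 -1.000e-03 -0.000e+00] base [639.59 -73.34  92.35] edge [639.58 -87.34  92.38] F [-0.6 -0.7 -0.9] t 21.9 grip 29.99650150537491
tcp [639.4 -73.7 148.7] rot [-3.141e+00 -0.000e+00 -1.000e-03] base [639.45 -73.67  90.95] edge [639.43 -87.67  90.93] F [ 0.5  1.1 -0.3] t 22.2 grip 29.997962415218353
```

Upright and 4 mm in, no load. Slide down.

```bash
python3 -m jog '[[0,0,2.8,0,0,0],[0,0,2.8,0,0,0],[0,0,2.8,0,0,0],[0,0,2.8,0,0,0],[0,0,2.8,0,0,0]]'>/dev/null; python3 -c "from h import *; edge(57.8)"; python3 -m jog '[[0,0,2.8,0,0,0],[0,0,2.8,0,0,0],[0,0,2.8,0,0,0],[0,0,2.8,0,0,0],[0,0,2.8,0,0,0],[0,0,2.8,0,0,0],[0,0,1.5,0,0,0],[0,0,1,0,0,0]]'>/dev/null; python3 -c "from h import *; edge(57.8)";  for i in 1 2 3 4; do python3 -m jog '[[0,0,0.7,0,0,0],[0,0,0,0,0,0]]'>/dev/null; python3 -c "from h import *; edge(57.8)"; done
```

```text
tcp [639.3 -73.3 134.5] rot [ 3.141  0.    -0.   ] base [639.3  -73.28  76.65] edge [639.3  -87.28  76.65] F [ 0.7  0.1 -0.7] t 22.8 grip 29.997668266296387
tcp [639.4 -73.2 115.4] rot [ 3.142  0.    -0.   ] base [639.4  -73.19  57.58] edge [639.4  -87.19  57.58] F [ 0.   0.2 -1.5] t 23.6 grip 29.99776393175125
tcp [639.4 -73.2 114.8] rot [ 3.142 -0.    -0.   ] base [639.42 -73.23  57.04] edge [639.42 -87.23  57.04] F [-0.1 -0.1 -0.8] t 23.8 grip 29.99777913093567
tcp [639.4 -73.2 114.1] rot [ 3.141 -0.    -0.   ] base [639.42 -73.24  56.34] edge [639.42 -87.24  56.34] F [-0.5 -1.2 -0.7] t 23.9 grip 29.9977970123291
tcp [639.4 -73.2 113.4] rot [ 3.142  0.    -0.   ] base [639.39 -73.2   55.58] edge [639.39 -87.2   55.58] F [ 0.5  0.4 -0. ] t 24.1 grip 29.997745156288147
tcp [639.5 -73.2 112.8] rot [ 3.142 -0.    -0.   ] base [639.49 -73.21  54.98] edge [639.48 -87.21  54.98] F [-0.4 -0.1 -0.6] t 24.4 grip 29.997815787792206
```

```bash
for i in 1 2 3; do python3 -m jog '[[0,0,0.7,0,0,0],[0,0,0,0,0,0]]'>/dev/null; python3 -c "from h import *; edge(57.8)"; done
```

```text
tcp [639.6 -73.2 112.8] rot [ 3.141e+00 -1.000e-03 -0.000e+00] base [639.64 -73.23  54.96] edge [639.64 -87.23  54.96] F [-1.   1.2  4. ] t 24.6 grip 29.999924898147583
tcp [639.7 -73.3 112.7] rot [ 3.141e+00 -1.000e-03 -0.000e+00] base [639.78 -73.28  54.93] edge [639.77 -87.28  54.94] F [-2.2  0.1  8.2] t 24.8 grip 30.00118911266327
tcp [639.8 -73.2 112.7] rot [ 3.141e+00 -2.000e-03 -0.000e+00] base [639.93 -73.27  54.93] edge [639.93 -87.27  54.94] F [-3.8  0.1 12. ] t 24.9 grip 30.001961588859558
```

```bash
python3 -m jog '[[0,0,0,0,0,0],[0,0,0,0,0,0],[0,0,0,0,0,0],[0,0,-10,0,0,0],[0,0,-45,0,0,0],[0,0,-45,0,0,0],[0,0,-32,0,0,0]]' 55 | grep -E 'time|pos'; python3 -m jog '[[-18.3,-42,-5.8,0,0,0],[-18.3,-42,-5.8,0,0,0],[-18.3,-42,-5.8,0,0,0],[-18.3,-42,-5.8,0,0,0],[-18.3,-42,-5.8,0,0,0],[-18.3,-42,-5.8,0,0,0],[-18.3,-42,-5.8,0,0,0],[-18.3,-42,-5.8,0,0,0],[-18.3,-42,-5.8,0,0,0],[0,0,0,0,0,0],[0,0,0,0,0,0],[0,0,0,0,0,0]]'|grep -E 'time|pos'; python3 look.py w6.png
```

```text
time: 25.65
tool_pos: [640.1, -73.3, 246.6]
time: 26.85
tool_pos: [475.2, 304.0, 294.8]
[475.4 303.7 294.7]
vial_red 0.96 [346. 192.] [501.9 278.5 100. ]
vial_green 0.85 [296. 225.] [467.4 331.5 100. ]
vial_green 0.41 [634.  51.] [633.9  11.1 100. ]
amber (array([551.9, 372.2]), np.float64(-7.0))
red (array([501.9, 276.8]), np.float64(-22.4))
green (array([466.6, 334.9]), np.float64(-22.2))
```

```bash
python3 -m jog '[[5.3,5.4,33,0,0,0],[5.3,5.4,33,0,0,0],[5.3,5.4,33,0,0,0],[5.3,5.4,33,0,0,0],[5.3,5.4,33,0,0,0],[0,0,21,0,0,0],[0,0,21,0,0,0],[0,0,21,0,0,0],[0,0,0,0,0,0],[0,0,0,0,0,0],[0,0,0,0,0,0]]'; python3 -m jog '[[0,0,0,0,0,0],[0,0,0,0,0,0],[0,0,0,0,0,0],[0,0,0,0,0,0],[0,0,0,0,0,0]]' 20
```

```text
time: 28.15
tool_pos: [502.2, 277.9, 68.1]
tcp_rot: [-3.141, -0.002, -0.001]
contact_force: [0.4, 0.3, -0.0]
grip_width: 50.8
finger_force: 0.0
time: 28.65
tool_pos: [501.5, 277.9, 67.3]
tcp_rot: [-3.141, -0.001, -0.0]
contact_force: [-0.4, -1.1, 2.9]
grip_width: 27.1
finger_force: 30.0
```

```bash
python3 -m jog '[[0,0,-25,0,0,0],[0,0,-45,0,0,0],[0,0,-45,0,0,0],[0,0,-43,0,0,0],[8.5,44.1,0,0,0,0],[8.5,44.1,0,0,0,0],[8.5,44.1,0,0,0,0],[8.5,44.1,0,0,0,0],[8.5,44.1,0,0,0,0],[8.5,44.1,0,0,0,0],[8.5,44.1,0,0,0,0],[8.5,44.1,0,0,0,0]]' | grep -E 'time|pos'; python3 -m jog '[[0,0,0,0,0,0],[0,0,25,0,0,0],[0,0,25,0,0,0],[0,5.76,-1.11,0.1,0,0],[0,5.76,-1.11,0.1,0,0],[0,5.76,-1.11,0.1,0,0],[0,0,0,0,0,0],[0,0,0,0,0,0],[0,0,0,0,0,0]]'>/dev/null;python3 -c "from h import *; edge(57.3)"
```

```text
time: 29.85
tool_pos: [569.2, -76.7, 224.7]
tcp [569.2 -91.3 176.6] rot [-2.843e+00  0.000e+00  1.000e-03] base [569.12 -74.41 121.81] edge [569.14 -87.79 117.69] F [0.1 0.7 0.1] t 30.8 grip 29.974383115768433
```

```bash
python3 -m jog '[[0.3,1.5,4.78,0,0,0],[0,1.6,4.6,0,0,0],[0,1.5,4.6,0,0,0],[0,1.4,4.6,0,0,0],[0,0.6,1.9,0,0,0],[0,0.3,0.95,0,0,0],[0,0.3,0.95,0,0,0],[0,0.3,0.95,0,0,0],[0,0.3,0.95,0,0,0],[0,0,0,0,0,0],[0,0,0,0,0,0]]'>/dev/null;python3 -c "from h import *; edge(57.3)";python3 -m jog '[[0,0.6,-0.2,0,0,0],[0,0,0,0,0,0],[0,0,0,0,0,0]]'>/dev/null;python3 -c "from h import *; edge(57.3)"
```

```text
tcp [569.6 -92.7 151. ] rot [-2.842 -0.    -0.   ] base [569.58 -75.74  96.26] edge [569.57 -89.11  92.12] F [ 0.2  0.1 -0.9] t 31.9 grip 29.973803758621216
tcp [569.5 -93.  151. ] rot [-2.841  0.    -0.   ] base [569.54 -76.03  96.24] edge [569.54 -89.41  92.09] F [ 1.1  3.1 -0.7] t 32.1 grip 29.97578054666519
```

```bash
for i in 1 2 3; do python3 -m jog '[[0,-2.9,0.76,-0.05,0,0],[0,-2.9,0.76,-0.05,0,0]]'>/dev/null; python3 -c "from h import *; edge(57.3)"; done; python3 -m jog '[[0,0,0,0,0,0],[0,0,0.5,0,0,0],[0,0,0.5,0,0,0],[0,0,0,0,0,0]]'>/dev/null; python3 -c "from h import *; edge(57.3)"
```

```text
tcp [569.6 -87.3 151. ] rot [-2.943e+00 -0.000e+00 -1.000e-03] base [569.6  -76.02  94.8 ] edge [569.58 -89.74  92.04] F [ 1.6  1.2 -2.2] t 32.4 grip 29.98918443918228
tcp [569.6 -81.5 150.7] rot [-3.044e+00 -1.000e-03 -0.000e+00] base [569.67 -75.89  93.7 ] edge [569.67 -89.83  92.33] F [ 0.9  1.1 -1.5] t 32.5 grip 29.987187087535858
tcp [569.7 -75.8 149.8] rot [ 3.139e+00 -1.000e-03 -0.000e+00] base [569.71 -75.92  92.48] edge [569.71 -89.92  92.52] F [-0.1 -0.5 -0.6] t 32.8 grip 29.98723715543747
tcp [569.6 -76.1 148.4] rot [-3.141e+00 -0.000e+00 -1.000e-03] base [569.61 -76.01  91.13] edge [569.6  -90.01  91.12] F [ 0.1  1.  -0.3] t 33.1 grip 29.9886953830719
```

```bash
python3 -m jog '[[0,-0.3,2.8,0,0,0],[0,0,2.8,0,0,0],[0,0,2.8,0,0,0],[0,0,2.8,0,0,0],[0,0,2.8,0,0,0]]'>/dev/null; python3 -c "from h import *; edge(57.3)"; python3 -m jog '[[0,0,2.8,0,0,0],[0,0,2.8,0,0,0],[0,0,2.8,0,0,0],[0,0,2.8,0,0,0],[0,0,2.8,0,0,0],[0,0,2.8,0,0,0],[0,0,1.8,0,0,0],[0,0,1.5,0,0,0],[0,0,0.8,0,0,0],[0,0,0,0,0,0]]'>/dev/null; python3 -c "from h import *; edge(57.3)";  for i in 1 2 3; do python3 -m jog '[[0,0,0.8,0,0,0],[0,0,0,0,0,0]]'>/dev/null; python3 -c "from h import *; edge(57.3)"; done
```

```text
tcp [569.5 -75.2 134.1] rot [ 3.142  0.    -0.   ] base [569.45 -75.25  76.82] edge [569.45 -89.25  76.82] F [0.3 0.3 0.2] t 33.6 grip 29.988375306129456
tcp [569.5 -75.2 113.5] rot [ 3.142  0.    -0.   ] base [569.51 -75.2   56.24] edge [569.5  -89.2   56.24] F [-0.5  0.4 -0.6] t 34.6 grip 29.988321661949158
tcp [569.5 -75.2 112.8] rot [ 3.141 -0.    -0.   ] base [569.55 -75.21  55.52] edge [569.54 -89.21  55.52] F [-0.1 -0.6 -0.9] t 34.9 grip 29.988335072994232
tcp [569.7 -75.3 112.3] rot [ 3.141e+00 -1.000e-03 -0.000e+00] base [569.73 -75.27  55.03] edge [569.73 -89.27  55.03] F [-0.4  0.5  1.3] t 35.0 grip 29.990557730197906
tcp [569.8 -75.3 112.3] rot [ 3.141e+00 -1.000e-03 -0.000e+00] base [569.91 -75.31  54.97] edge [569.91 -89.31  54.97] F [-0.8  0.1  7.2] t 35.2 grip 29.995152354240417
```

```bash
python3 -m jog '[[0,0,0,0,0,0],[0,0,0,0,0,0],[0,0,0,0,0,0],[0,0,-10,0,0,0],[0,0,-45,0,0,0],[0,0,-45,0,0,0],[0,0,-32,0,0,0]]' 55 | grep -E 'time|pos'; python3 -m jog '[[-11,-42.2,-5.8,0,0,0],[-11,-42.2,-5.8,0,0,0],[-11,-42.2,-5.8,0,0,0],[-11,-42.2,-5.8,0,0,0],[-11,-42.2,-5.8,0,0,0],[-11,-42.2,-5.8,0,0,0],[-11,-42.2,-5.8,0,0,0],[-11,-42.2,-5.8,0,0,0],[-11,-42.2,-5.8,0,0,0],[0,0,0,0,0,0],[0,0,0,0,0,0],[0,0,0,0,0,0]]'|grep -E 'time|pos'; python3 look.py w7.png
```

```text
time: 35.95
tool_pos: [570.1, -75.3, 247.0]
time: 37.15
tool_pos: [470.8, 303.7, 295.4]
[471.  303.4 295.4]
vial_green 0.71 [589. 243.] [443.5  16.3 100. ]
vial_green 0.57 [296. 217.] [471.4 331.4 100. ]
amber (array([477.7, 399. ]), np.float64(-12.5))
red (array([479.4, 291.7]), np.float64(-12.9))
green (array([466.9, 335.2]), np.float64(-24.3))
```

```bash
python3 -m jog '[[-0.8,-6.4,33,0,0,0],[-0.8,-6.4,33,0,0,0],[-0.8,-6.4,33,0,0,0],[-0.8,-6.4,33,0,0,0],[-0.8,-6.4,33,0,0,0],[0,0,21,0,0,0],[0,0,21,0,0,0],[0,0,21,0,0,0],[0,0,0,0,0,0],[0,0,0,0,0,0],[0,0,0,0,0,0]]'|grep -E 'pos|contact'; python3 -m jog '[[0,0,0,0,0,0],[0,0,0,0,0,0],[0,0,0,0,0,0],[0,0,0,0,0,0],[0,0,0,0,0,0]]' 20
```

```text
tool_pos: [467.6, 336.7, 68.7]
contact_force: [-0.4, -0.1, -0.2]
time: 38.95
tool_pos: [466.8, 336.8, 67.8]
tcp_rot: [-3.141, -0.001, -0.0]
contact_force: [-0.8, -0.6, 2.8]
grip_width: 27.2
finger_force: 30.0
```

```bash
python3 -m jog '[[0,0,-25,0,0,0],[0,0,-45,0,0,0],[0,0,-45,0,0,0],[0,0,-43,0,0,0],[12.5,42,0,0,0,0],[12.5,42,0,0,0,0],[12.5,42,0,0,0,0],[12.5,42,0,0,0,0],[12.5,42,0,0,0,0],[12.5,42,0,0,0,0],[12.5,42,0,0,0,0],[12.5,42,0,0,0,0]]' | grep -E 'time|pos'; python3 -m jog '[[0,0,0,0,0,0],[0,0,25,0,0,0],[0,0,25,0,0,0],[0,5.76,-1.11,0.1,0,0],[0,5.76,-1.11,0.1,0,0],[0,5.76,-1.11,0.1,0,0],[0,0,0,0,0,0],[0,0,0,0,0,0],[0,0,0,0,0,0]]'>/dev/null;python3 -c "from h import *; edge(57.8)"
```

```text
time: 40.15
tool_pos: [566.6, -1.1, 225.2]
tcp [566.4 -15.8 177.1] rot [-2.843e+00  0.000e+00  1.000e-03] base [566.34   1.26 121.85] edge [566.35 -12.12 117.73] F [-0.8  0.1 -0.8] t 41.0 grip 29.97911185026169
```

```bash
python3 -m jog '[[0.5,1.5,4.78,0,0,0],[0,1.7,4.6,0,0,0],[0,1.6,4.6,0,0,0],[0,1.5,4.6,0,0,0],[0,0.6,1.9,0,0,0],[0,0.3,0.95,0,0,0],[0,0.3,0.95,0,0,0],[0,0.3,0.95,0,0,0],[0,0.3,0.95,0,0,0],[0,0,0,0,0,0],[0,0,0,0,0,0]]'>/dev/null;python3 -c "from h import *; edge(57.8)";python3 -m jog '[[0,0.6,-0.2,0,0,0],[0,0,0,0,0,0],[0,0,0,0,0,0]]'>/dev/null;python3 -c "from h import *; edge(57.8)"
```

```text
tcp [567.  -17.4 151.4] rot [-2.842 -0.    -0.   ] base [ 5.6706e+02 -3.7000e-01  9.6210e+01] edge [567.05 -13.74  92.08] F [-0.  -0.9 -0.8] t 42.1 grip 29.978976845741272
tcp [567.1 -17.9 151.5] rot [-2.841 -0.    -0.   ] base [567.06  -0.81  96.24] edge [567.05 -14.19  92.1 ] F [ 0.6  0.9 -0.6] t 42.5 grip 29.979017972946167
```

```bash
for i in 1 2 3; do python3 -m jog '[[0,-2.9,0.76,-0.05,0,0],[0,-2.9,0.76,-0.05,0,0]]'>/dev/null; python3 -c "from h import *; edge(57.8)"; done; python3 -m jog '[[0,0,0,0,0,0],[0,0,0.5,0,0,0],[0,0,0.5,0,0,0],[0,0,0,0,0,0]]'>/dev/null; python3 -c "from h import *; edge(57.8)"
```

```text
tcp [567.2 -12.2 151.5] rot [-2.943e+00 -0.000e+00 -1.000e-03] base [567.26  -0.78  94.88] edge [567.25 -14.5   92.12] F [-0.1  0.4 -0.6] t 42.6 grip 29.977640211582184
tcp [567.2  -6.2 151.2] rot [-3.044e+00 -1.000e-03 -0.000e+00] base [ 5.6724e+02 -5.3000e-01  9.3700e+01] edge [567.24 -14.47  92.34] F [-1.2  0.2 -0.1] t 42.9 grip 29.9776491522789
tcp [ 5.672e+02 -2.000e-01  1.502e+02] rot [ 3.139e+00 -1.000e-03 -0.000e+00] base [ 5.672e+02 -3.500e-01  9.235e+01] edge [567.2  -14.35  92.39] F [-0.7  0.4  0.1] t 43.0 grip 29.97732102870941
tcp [567.1  -0.7 148.8] rot [-3.141e+00  0.000e+00 -1.000e-03] base [567.08  -0.62  91.03] edge [567.07 -14.62  91.01] F [ 0.6  0.7 -0.7] t 43.5 grip 29.978423416614532
```

```bash
python3 -m jog '[[0,0,2.8,0,0,0],[0,0,2.8,0,0,0],[0,0,2.8,0,0,0],[0,0,2.8,0,0,0],[0,0,2.8,0,0,0]]'>/dev/null; python3 -c "from h import *; edge(57.8)"; python3 -m jog '[[0,0,2.8,0,0,0],[0,0,2.8,0,0,0],[0,0,2.8,0,0,0],[0,0,2.8,0,0,0],[0,0,2.8,0,0,0],[0,0,2.8,0,0,0],[0,0,1.8,0,0,0],[0,0,1.5,0,0,0],[0,0,0.8,0,0,0],[0,0,0,0,0,0]]'>/dev/null; python3 -c "from h import *; edge(57.8)";  for i in 1 2 3; do python3 -m jog '[[0,0,0.8,0,0,0],[0,0,0,0,0,0]]'>/dev/null; python3 -c "from h import *; edge(57.8)"; done
```

```text
tcp [ 5.670e+02 -2.000e-01  1.346e+02] rot [ 3.142  0.    -0.   ] base [ 5.6694e+02 -2.3000e-01  7.6790e+01] edge [566.93 -14.23  76.79] F [ 0.4  0.2 -0.6] t 44.0 grip 29.97882843017578
tcp [ 5.67e+02 -2.00e-01  1.14e+02] rot [ 3.142  0.    -0.   ] base [ 5.6699e+02 -1.8000e-01  5.6170e+01] edge [566.99 -14.18  56.17] F [ 0.8 -0.4 -0.6] t 45.0 grip 29.978768527507782
tcp [ 5.670e+02 -2.000e-01  1.132e+02] rot [ 3.141 -0.    -0.   ] base [ 5.6703e+02 -2.1000e-01  5.5430e+01] edge [567.02 -14.21  55.43] F [ 0.3  0.4 -0.8] t 45.1 grip 29.978880286216736
tcp [ 5.672e+02 -2.000e-01  1.128e+02] rot [ 3.141e+00 -1.000e-03 -0.000e+00] base [ 5.6722e+02 -2.3000e-01  5.4950e+01] edge [567.22 -14.23  54.95] F [-0.5  0.3  1.8] t 45.4 grip 29.981877207756042
tcp [ 5.674e+02 -3.000e-01  1.127e+02] rot [ 3.141e+00 -1.000e-03 -0.000e+00] base [ 5.6745e+02 -2.9000e-01  5.4940e+01] edge [567.45 -14.29  54.95] F [-2.  -0.2  7.7] t 45.5 grip 29.98837262392044
```

```bash
python3 -m jog '[[0,0,0,0,0,0],[0,0,0,0,0,0],[0,0,0,0,0,0],[0,0,-10,0,0,0],[0,0,-45,0,0,0],[0,0,-45,0,0,0],[0,0,-32,0,0,0]]' 55 | grep -E 'time|pos'; python3 -m jog '[[-10.6,38,-11.8,0,0,0],[-10.6,38,-11.8,0,0,0],[-10.6,38,-11.8,0,0,0],[-10.6,38,-11.8,0,0,0],[-10.6,38,-11.8,0,0,0],[-10.6,38,-11.8,0,0,0],[-10.6,38,-11.8,0,0,0],[-10.6,38,-11.8,0,0,0],[0,0,0,0,0,-0.112],[0,0,0,0,0,-0.112],[0,0,0,0,0,0],[0,0,0,0,0,0]]' 70;python3 -m jog '[[0,0,0,0,0,0],[0,0,0,0,0,0]]' >/dev/null; python3 - <<'E'
from h import *
im,c=snap('wrist','w8.png');print(bot.get_obs()['tool_pos'],bot.get_obs()['tcp_rot'])
cv2.imwrite('pics/w8c.png',cv2.resize(im[100:300,200:440,::-1],None,fx=3,fy=3,interpolation=cv2.INTER_CUBIC))
E
```

```text
time: 46.25
tool_pos: [567.7, -0.2, 247.4]
time: 47.45
tool_pos: [482.1, -304.0, 338.5]
tcp_rot: [3.141, -0.0, 0.221]
contact_force: [0.9, -0.1, 0.7]
grip_width: 64.2
finger_force: 0.0
[ 482.26856621 -303.87456622  338.17215935] [ 3.14147070e+00 -7.98402547e-06  2.23292105e-01]
```

View pics/w8c.png

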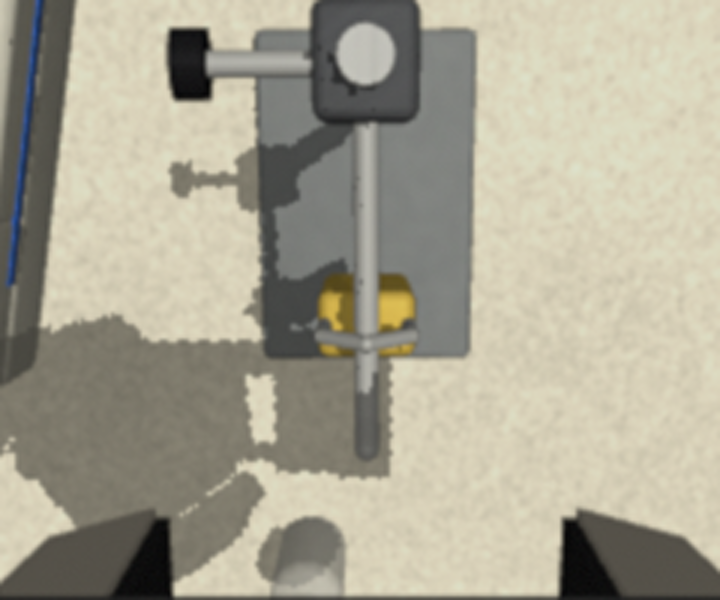

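```bash
python3 - <<'E'
from h import *
c=cam('wrist');o=bot.get_obs();Rt=rot(o['tcp_rot']);p=o['tool_pos']
for n,px,z in [('loop',(322.4,214),258),('head',(322.3,207.2),229),('head front',(322.3,218.3),229),('head back',(322.3,196.5),229),('bar tip',(322.4,251),258),('rod',(322,118),272)]:
    w=toz(c,px,z);print(n,w.round(1),'tool',(Rt.T@(w-p)).round(1))
E
```

```text
loop [ 506.5 -298.9  258. ] tool [24.7  0.5 80.2]
head [ 506.8 -298.8  229. ] tool [ 25.    0.5 109.2]
head front [ 498.1 -300.8  229. ] tool [ 16.1   0.5 109.2]
head back [ 515. -297.  229.] tool [ 33.5   0.5 109.2]
bar tip [ 479.9 -305.   258. ] tool [-2.6  0.6 80.2]
rod [ 567.9 -284.6  272. ] tool [87.8  0.2 66.2]
```

```bash
python3 -m jog '[[12.5,0.2,20,0,0,0],[12.5,0.3,20,0,0,0],[0,0,24,0,0,0],[0,0,24,0,0,0],[0,0,24,0,0,0],[0,0,12,0,0,0],[0,0,12,0,0,0],[0,0,0,0,0,0],[0,0,0,0,0,0],[0,0,0,0,0,0]]'; python3 -m jog '[[0,0,0,0,0,0],[0,0,0,0,0,0],[0,0,0,0,0,0],[0,0,0,0,0,0],[0,0,0,0,0,0]]' 20
```

```text
time: 48.7
tool_pos: [507.2, -299.5, 203.3]
tcp_rot: [3.14, -0.001, 0.224]
contact_force: [0.2, 0.5, -0.1]
grip_width: 64.7
finger_force: 0.0
time: 49.2
tool_pos: [506.7, -299.1, 202.1]
tcp_rot: [3.141, 0.0, 0.224]
contact_force: [0.2, 0.0, 0.3]
grip_width: 29.1
finger_force: 0.0
```

```bash
python3 -m jog '[[0,0,0,0,0,0],[0,0,0,0,0,0],[0,0,0,0,0,0],[0,0,0,0,0,0]]'; python3 -m jog '[[0,0,-2,0,0,0],[0,0,-3,0,0,0],[0,0,-3,0,0,0],[0,0,-3,0,0,0],[0,0,0,0,0,0],[0,0,0,0,0,0]]'
```

```text
time: 49.6
tool_pos: [506.5, -298.9, 202.0]
tcp_rot: [-3.141, 0.0, 0.224]
contact_force: [-0.4, 2.0, 0.9]
grip_width: 25.9
finger_force: 30.0
time: 50.2
tool_pos: [506.7, -299.1, 213.2]
tcp_rot: [3.141, -0.0, 0.224]
contact_force: [-0.2, 0.3, -0.7]
grip_width: 25.7
finger_force: 30.0
```

```bash
python3 -m jog '[[-4,0,0,0,0,0],[-8,0,0,0,0,0],[-8,0,0,0,0,0],[-8,0,0,0,0,0]]' | grep -E 'pos|contact'; python3 -m jog '[[-8,0,0,0,0,0],[-8,0,0,0,0,0],[-8,0,0,0,0,0],[-10,0,0,0,0,0],[-10,0,0,0,0,0],[0,0,0,0,0,0],[0,0,0,0,0,0]]'; python3 - <<'E'
from h import *
im,c=snap('scene');cv2.imwrite('pics/s9.png',cv2.resize(im[90:290,140:400,::-1],None,fx=3,fy=3))
E
```

```text
tool_pos: [478.4, -305.5, 213.0]
contact_force: [0.4, 0.9, -0.1]
time: 51.3
tool_pos: [436.4, -315.3, 213.2]
tcp_rot: [3.141, -0.0, 0.223]
contact_force: [-0.3, -0.4, -1.0]
grip_width: 25.9
finger_force: 30.0
```

View pics/s9.png

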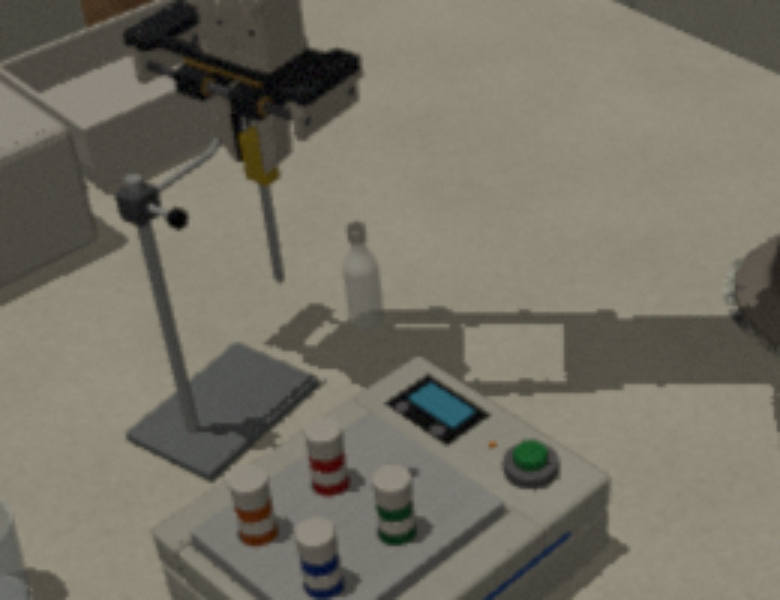

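```bash
python3 -m jog '[[0,0,-16,0,0,0],[0,0,-16,0,0,0],[20.1,-35.9,0,0,0,0],[20.1,-35.9,0,0,0,0],[20.1,-35.9,0,0,0,0],[20.1,-35.9,0,0,0,0],[20.1,-35.9,0,0,0,0],[20.1,-35.9,0,0,0,0],[20.1,-35.9,0,0,0,0],[0,0,0,0,0,0],[0,0,0,0,0,0],[0,0,0,0,0,0]]'; python3 -m jog '[[0,0,0,0,0,0],[0,0,0,0,0,0]]' |grep pos; python3 - <<'E'
from h import *
im,c=snap('wrist');cv2.imwrite('pics/w10.png',cv2.resize(im[130:330,200:440,::-1],None,fx=3,fy=3,interpolation=cv2.INTER_CUBIC))
for P in [(518.3,-39.3,95)]: print((proj(c,P)-[200,130])*3)
E
```

```text
time: 52.55
tool_pos: [517.8, -39.4, 244.9]
tcp_rot: [3.141, 0.0, 0.224]
contact_force: [0.2, 1.0, -0.3]
grip_width: 25.7
finger_force: 30.0
tool_pos: [517.8, -39.9, 245.1]
[363.47766852 289.19458589]
```

View pics/w10.png

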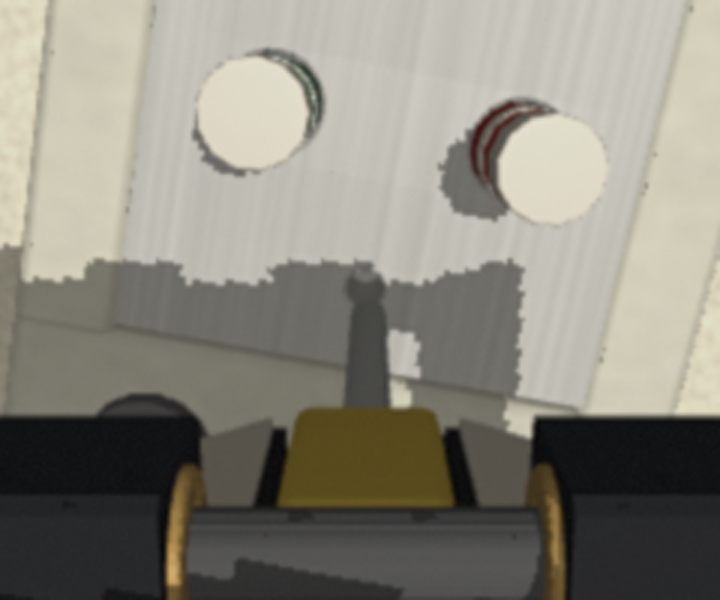

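```bash
python3 -m jog '[[0.6,-0.3,5,0,0,0],[0,0,5,0,0,0],[0,0,5,0,0,0],[0,0,3,0,0,0],[0,0,0,0,0,0],[0,0,0,0,0,0]]'|grep -E 'pos|contact'; for i in 1 2 3 4 5; do python3 -m jog '[[0,0,1,0,0,0],[0,0,1,0,0,0],[0,0,0,0,0,0]]' |grep -E 'pos|contact'; done
```

```text
tool_pos: [518.4, -38.4, 227.0]
contact_force: [0.3, -0.5, -0.1]
tool_pos: [518.3, -38.4, 225.0]
contact_force: [-0.2, 0.1, 0.0]
tool_pos: [518.3, -38.4, 222.9]
contact_force: [-0.7, -0.5, -1.1]
tool_pos: [518.3, -38.4, 220.9]
contact_force: [-0.1, -0.1, -0.5]
tool_pos: [518.3, -38.4, 218.9]
contact_force: [0.0, -0.4, -1.3]
tool_pos: [518.3, -38.4, 216.9]
contact_force: [0.1, -0.6, -1.6]
```

```bash
python3 -m jog '[[-0.1,0.5,1,0,0,0],[0,0,1,0,0,0],[0,0,1,0,0,0],[0,0,1,0,0,0],[0,0,0,0,0,0]]'|grep -E 'pos|contact'; for i in 1 2 3; do python3 -m jog '[[0,0,2,0,0,0],[0,0,2,0,0,0],[0,0,2,0,0,0],[0,0,0,0,0,0]]' |grep -E 'pos|contact'; done
```

```text
tool_pos: [518.3, -38.9, 212.9]
contact_force: [-0.2, -0.1, -0.2]
tool_pos: [518.2, -38.9, 206.6]
contact_force: [0.8, 1.2, 0.5]
tool_pos: [518.2, -38.9, 200.7]
contact_force: [0.1, -0.0, -0.1]
tool_pos: [518.2, -38.9, 194.7]
contact_force: [0.7, -0.1, 0.2]
```

```bash
python3 -m jog '[[0,0,2,0,0,0],[0,0,2,0,0,0],[0,0,2,0,0,0],[0,0,1.5,0,0,0],[0,0,0,0,0,0]]'|grep -E 'pos|contact'; for i in 1 2 3 4 5 6; do python3 -m jog '[[0,0,1,0,0,0],[0,0,0,0,0,0]]' |grep -E 'pos|contact'; done
```

```text
tool_pos: [518.3, -38.9, 187.3]
contact_force: [-0.0, 0.3, -0.1]
tool_pos: [518.4, -38.9, 186.5]
contact_force: [0.1, 1.1, -0.2]
tool_pos: [518.4, -38.9, 185.5]
contact_force: [0.2, 0.1, -0.7]
tool_pos: [518.3, -38.9, 184.4]
contact_force: [0.0, 0.2, 0.3]
tool_pos: [518.4, -38.9, 183.4]
contact_force: [0.2, -0.6, -1.9]
tool_pos: [518.6, -38.9, 183.0]
contact_force: [-1.4, 0.1, 3.4]
tool_pos: [518.9, -39.0, 182.7]
contact_force: [-1.8, 0.5, 9.3]
```

```bash
python3 -m jog '[[0,0,0,0,0,0],[0,0,0,0,0,0],[0,0,0,0,0,0],[0,0,-5,0,0,0],[0,0,-20,0,0,0],[0,0,-30,0,0,0],[0,0,-35,0,0,0],[0,0,0,0,0,0],[0,0,0,0,0,0]]' 60; python3 -m jog '[[-20,-24.4,0,0,0,0],[-20,-24.4,0,0,0,0],[-20,-24.4,0,0,0,0],[0,0,0,0,0,0.112],[0,0,0,0,0,0.112],[0,0,0,0,0,0],[0,0,0,0,0,0],[0,0,0,0,0,0],[0,0,0,0,0,0]]' 0; python3 - <<'E'
from h import *
im,c=snap('scene');cv2.imwrite('pics/s11.png',cv2.resize(im[120:320,160:420,::-1],None,fx=3,fy=3))
print(toz(c,((317,242)),107))
E
```

```text
time: 59.2
tool_pos: [518.6, -38.9, 272.2]
tcp_rot: [3.141, -0.001, 0.224]
contact_force: [-0.2, -0.0, -0.2]
grip_width: 55.1
finger_force: 0.0
time: 60.1
tool_pos: [443.6, 19.0, 271.2]
tcp_rot: [-3.142, 0.001, 0.001]
contact_force: [0.4, -0.1, 0.1]
grip_width: 0.5
finger_force: 0.0
[448.75827732  24.32888003 107.        ]
```

View pics/s11.png

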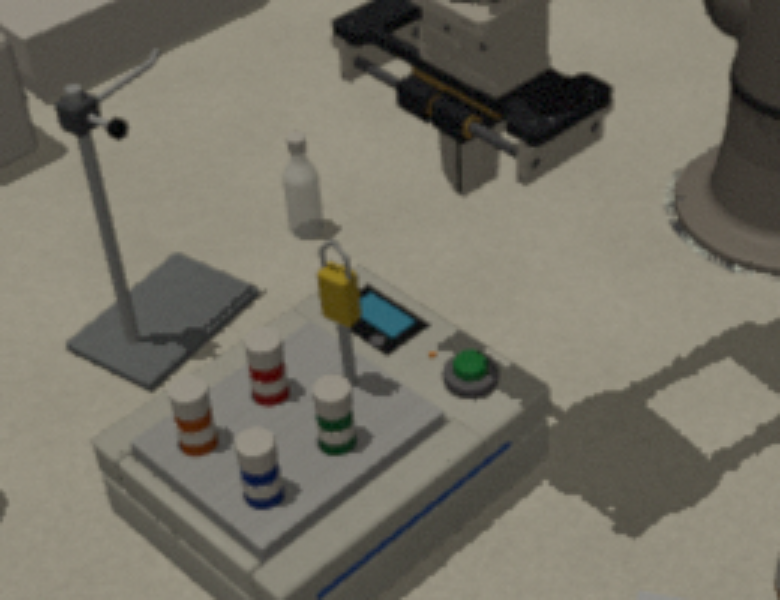

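```bash
python3 -m jog '[[0.5,-0.5,40,0,0,0],[0.5,-0.5,40,0,0,0],[0.5,0,40,0,0,0],[0,0,20,0,0,0],[0,0,15,0,0,0],[0,0,0,0,0,0],[0,0,0,0,0,0],[0,0,0,0,0,0]]' | grep -E 'pos|contact'; for i in 1 2 3 4 5 6; do python3 -m jog '[[0,0,1.5,0,0,0],[0,0,1,0,0,0],[0,0,0,0,0,0]]' |grep -E 'pos|contact'; done
```

```text
tool_pos: [445.9, 20.0, 117.5]
contact_force: [0.6, -0.6, -0.7]
tool_pos: [445.3, 20.1, 114.3]
contact_force: [0.4, 0.1, -0.3]
tool_pos: [445.0, 20.1, 111.4]
contact_force: [0.3, 0.6, -0.4]
tool_pos: [445.0, 20.1, 108.8]
contact_force: [0.2, -0.6, 0.8]
tool_pos: [445.3, 20.1, 106.6]
contact_force: [-0.9, 0.1, 1.4]
tool_pos: [445.3, 20.1, 104.1]
contact_force: [-0.1, 0.0, 4.0]
tool_pos: [445.3, 20.1, 101.6]
contact_force: [-0.7, -0.1, 4.6]
```

```bash
for i in 1 2; do python3 -m jog '[[0,0,1,0,0,0],[0,0,1,0,0,0],[0,0,0,0,0,0],[0,0,0,0,0,0]]' |grep -E 'pos|contact'; done; python3 -m jog '[[0,0,-5,0,0,0],[0,0,-15,0,0,0],[0,0,-40,0,0,0],[0,0,-40,0,0,0],[0,0,-50,0,0,0],[-10,0,-20,0,0,0],[0,0,0,0,0,0],[0,0,0,0,0,0]]'; python3 - <<'E'
from h import *
im,c=snap('scene','s12.png')
E
```

```text
tool_pos: [445.4, 20.1, 101.0]
contact_force: [-5.6, 0.7, 19.5]
tool_pos: [445.5, 20.1, 100.6]
contact_force: [-11.1, 0.9, 38.0]
time: 64.35
tool_pos: [434.9, 20.2, 266.9]
tcp_rot: [3.142, 0.001, -0.0]
contact_force: [-0.0, -0.3, -0.6]
grip_width: 0.4
finger_force: 0.0
```

View pics/s12.png

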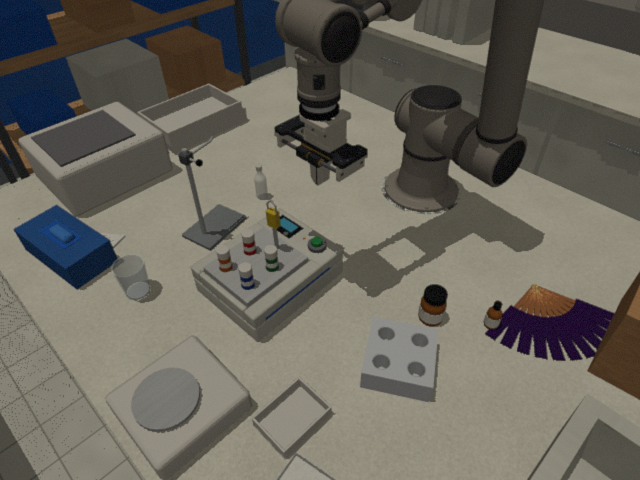

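```bash
python3 -c "from plant import bot; print(bot.close_job())"
```

```text
the job is handed in; nothing more can be done
None
```

All four vials and the thermometer are fully home in their wells, the start button was pressed fully down and released, the bottles and jar are where they were, and the job was handed in at about 64 s.

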